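# Lock out the bench isolator

### The job

The analyser fed from the grey isolator box is due for service: swing the red handle from on round to off, find by feel the spot in the off zone where the hole in the handle lines up with the hidden hasp hole underneath, and push the blue-knobbed locking bolt fully home through both holes so the handle is locked. Keep the bolt up until the handle is in the off zone, let go of everything at the end, and leave the other things on the counter where they stand.

Things in the scene. Friction and masses are not known exactly. Their poses are not given: they have to be found in the camera images.
- isolator: Grey square isolator box, 250 x 250 mm, lid 60 mm above the counter, fixed to it. Origin: centre of its underside; z up; its x axis is the direction in which the handle lever points at joint handle = 0. On the lid a short red arc beside the dial marks on (handle -0.05 to 0.30 rad) and a green arc marks the off zone (1.25 to 1.75 rad).
- axis (a point): Point on the vertical turning axis of the handle, 80 mm above the counter (level with the top of the yellow dial). The dial is 200 mm across, 4 mm thick and turns with the handle; it hides a fixed steel hasp plate 4 mm below it.
- handle (a joint): Angle of the red handle (rad) about the vertical axis, 0 = on, growing counterclockwise seen from above, stop at 2.0. It stays where it is left; turning takes about 0.25 N m. The hasp hole lies under one handle angle between 1.25 and 1.75 rad, different each time and hidden by the dial.
- handle_grip (a point): Point on the top of the red lever near its free end, 125 mm from the turning axis, 96 mm above the counter. The lever is a bar 22 mm wide, 16 mm thick (80 to 96 mm above the counter) that runs from the axis to 145 mm; beyond 100 mm it is clear of the dial and can be gripped across its 22 mm width.
- bolt (a joint): How far the locking bolt is pushed down (m): 0 = up, 0.014 = fully home. It slides vertically in the lever, and stays where it is left. It needs about 2 N to slide. Away from the hasp hole its rounded tip lands on the steel plate after about 2 mm and goes no further; the pin is 8 mm thick, the hole 11 mm wide along the path, so the bolt goes down only where the handle is within about 1.5 mm (0.02 rad) of the right angle, and then blocks the handle.
- bolt_knob (a point): Centre of the top of the blue round knob of the locking bolt, 26 mm diameter and 26 mm tall, on the lever 85 mm from the turning axis; 146 mm above the counter when the bolt is up, 132 mm when home. Below the knob are a thin yellow-painted neck (16 mm high when up) and a steel collar 18 mm across, whose top is 104 mm above the counter. Gripped from above, the knob both swings the handle and pushes the bolt.
- cup_blue: Bystander: white specimen cup with blue lid, 63 mm across, 69 mm tall, origin at the centre of its underside.
- saline: Bystander: white squeeze bottle with blue cap, 35 mm across, 78 mm tall, origin at the centre of its underside.
- slide_box: Bystander: blue slide box, 94 x 98 x 37 mm, origin at the centre of its underside.
- oil_a: Bystander: small brown bottle with black cap, 28 mm across, 59 mm tall, origin at the centre of its underside.

How it is judged:
On the way:
1. the handle has reached the edge of the off zone with the bolt still up (value of joint handle above 1.1 rad and value of joint bolt below 0.008 m), for 0.1 s.
At the end, for the whole second after the job is handed in: The handle rests in the off zone (1.2 to 1.8 rad) with the locking bolt pushed down through the hasp hole (more than 11 of its 14 mm) (value of joint handle between 1.2 and 1.8 rad and value of joint bolt above 0.011 m and velocity of joint handle between -0.05 and 0.05 rad/s); the robot touches nothing.
It fails at once if the bolt is pushed down (past 8 mm) before the handle is in the off zone (value of joint bolt above 0.008 m and value of joint handle below 1.1 rad).
It fails at once if a bystander is shifted more than 30 mm (distance of any of cup_blue, saline, slide_box, oil_a from where it was at the start of the episode above 0.03 m).
It also fails if it takes over 58 s, if anything falls off the work surface, if the arm or the gripper's body presses on something with over 40 N, if the wrist force passes 120 N, or if a joint passes its speed limit or range.

### The arm

A 6-joint arm with a two-finger parallel gripper is mounted at the origin on a cart in front of the work surface, level with it; the furniture and walls round the work are solid. World frame = base frame: x ahead of the robot, y to its left, z up, the work surface at z = 0. Lengths are in m, angles in rad, forces in N, time in s.
With the tool pointing down it reaches from about 0.25 to 0.725 m from the base axis. Payload 4 kg.
Tool frame: the origin (TCP) lies midway between the tips of the shut fingers; the grasp point (between the pads) lies 19 mm behind it (bot.hold_point_z is the distance from the TCP to the grasp point, in m); z points along the fingers, y is the direction in which the jaws open and shut (so a half turn about z gives the same grasp; the last joint's range is limited). The gripper opens to 85 mm and grips with 20 to 120 N. Pads are 22 mm wide; open, the fingers measure 114 mm over their backs; the gripper's body (76 mm by 85 mm) begins 54 mm behind the grasp point. The pads swing forward as they close: fully open they stand 13 mm farther back than shut.
Start: joints at [-1.342, 0.241, 0.005, 1.335, 0, 1.571], TCP at [0.113, -0.487, 0.231] pointing down, gripper open.
Joint ranges: [-2.72, 2.72], [-1.05, 1.87], [-1.09, 1.28], [-1.99, 2.15], [-1.42, 1.44], [-3.14, 3.14]. Speed limits (rad/s): [2.79, 2.79, 3.14, 3.14, 3.14, 3.14].

### API

Orientations are given as a unit quaternion [x, y, z, w].
In Python, from workcell import status, viewer, order, bot gives the robot as it stands.
- The arm moves only by the tool servo_tool, never from a script. Its argument "increments" is a list of rows, each a list of 3 entries, a list of its own where there are three numbers: the closure in counts, from 0 (fully open) to 255 (shut), then the shift along the tool's x, y, z in mm, then the turn about the tool's z in degrees. A call has exactly 10 rows; each row shifts and turns the commanded pose from where the row before left it, along the tool's axes as they then stand; what a row does not reach is not made up. A row lasts 1/10 s, in which the tool goes at most 50 mm and 8.59 degrees, less where a joint would pass 70% of its speed; a pose out of reach is approached as far as the arm can. A call is refused whole if a number of a shift passes 50 or a number of a turn 8.59, either way. A call with a gripper value outside its range is refused whole. The fingers move at their own pace and stop on an object; the grip force is fixed at half the most. Time passes only in rows, so rows that do not move let the fingers close, or fill a call up. It gives the time, the measured TCP pose, the force and the opening at its end, in the units of the state.
- status.get_obs(): the state, without advancing time (a new reading comes with each control period).
- viewer.camera(name): name is "scene" or "top"; returns (picture, depth): 420x560x3 uint8, red, green, blue; 420x560 float32, m along the optical axis (not along the pixel's ray), 0 where there is no reading.
- viewer.get_calibration(name): a dict with "K" (3x3 intrinsics, pixels), "position" and "orientation" of the camera in the world. Camera axes: x right, y up, looking along -z (the intrinsics and any distortion apply to the point x, -y, -z); pixel columns grow to the right and rows downward; lengths in m; the calibration is good to about 2 mm. A picture is of the moment at which its call begins. get_calibration takes no time and is no camera call.
- order.job_done(): hands the job in, once; it reports no verdict.
The state is a dict: "clock": time; "joint_pos": joint angles; "joint_vel": joint speeds; "tau": joint torques, N m; "eef_pos": TCP position; "tool_rot": TCP orientation; "ft_force": force on the tool from outside, world axes, zero at the start; "ft_torque": the same for the moment, N m; "grip_width": finger opening in m.
Only numpy, scipy, OpenCV 4.12 (cv2) and the standard library are available. Lean on these libraries where they do the work, as an engineer would, in place of code of your own. Each camera call takes 0.05 s, during which the arm holds its last target.

## Working session

There is one attempt and no reset: what is moved stays moved. The work goes in short steps, Python scripts to look and compute and a tool call to move; the robot and the scene stay as the last step left them, time stands still between calls to the robot, and variables do not carry over. Pictures are saved under pics/ and viewed, and the job is handed in when it is done.

Besides the shell and the picture viewer there is one more tool, called after ">>>" in YAML: its name, and indented under it one key for each argument. servo_tool: Moves the arm, as the interface text tells. Its arguments: {"type":"object","properties":{"increments":{"type":"array","items":{"type":"array"}}},"required":["increments"]}

```bash
mkdir -p pics; cat > h.py <<'E'
import numpy as np, cv2
from scipy.spatial.transform import Rotation as R
from workcell import status, viewer, order, bot
def ray(c,u,v):
    K=np.array(c['K']);d=np.array([(u-K[0,2])/K[0,0],-(v-K[1,2])/K[1,1],-1.])
    return np.array(c['position']),R.from_quat(c['orientation']).apply(d)
def onz(c,u,v,z):
    o,d=ray(c,u,v);return o+d*(z-o[2])/d[2]
def proj(c,p):
    q=R.from_quat(c['orientation']).inv().apply(np.array(p)-c['position']);K=np.array(c['K'])
    return K[0,0]*q[0]/-q[2]+K[0,2],K[1,1]*-q[1]/-q[2]+K[1,2]
E
python3 - <<'E'
from h import *
for n in('scene','top'):
    im,d=viewer.camera(n);cv2.imwrite(f'pics/{n}0.png',im[:,:,::-1]);np.save(n+'0.npy',d);np.save(n+'i.npy',im)
    print(viewer.get_calibration(n))
print(status.get_obs(),bot.hold_point_z)
E
```

```text
{'K': array([[395.23617725,   0.        , 273.45979837],
       [  0.        , 395.23617725, 212.91530574],
       [  0.        ,   0.        ,   1.        ]]), 'position': array([-0.09812132,  0.45666241,  0.70493316]), 'orientation': array([-0.21295305,  0.37414913,  0.78412284, -0.44700649])}
{'K': array([[397.91236627,   0.        , 277.75649984],
       [  0.        , 397.91236627, 205.95339558],
       [  0.        ,   0.        ,   1.        ]]), 'position': array([0.46081109, 0.09018571, 1.11631958]), 'orientation': array([-0.01688968,  0.02227728,  0.71493859, -0.69862813])}
{'clock': 0.1, 'joint_pos': array([-1.34202308e+00,  2.41351536e-01,  3.88884392e-03,  1.33522023e+00,
        1.35395427e-05,  1.57083315e+00]), 'joint_vel': array([ 1.49758484e-04, -6.12232494e-04,  2.34738355e-03,  3.11230991e-04,
        8.02091984e-05, -1.31839919e-04]), 'tau': array([ 2.07460333e-03, -3.73137617e+01,  2.53010559e+01,  1.08352932e-02,
        2.19903786e-04,  5.80766901e-07]), 'eef_pos': array([ 0.11326858, -0.48642686,  0.23050646]), 'tool_rot': array([ 9.93466640e-01,  1.14118994e-01, -1.00957116e-04, -9.37903036e-04]), 'ft_force': array([ 0.39079199, -0.37425386,  0.78674967]), 'ft_torque': array([ 0.0317826 , -0.00074216, -0.02037045]), 'grip_width': 0.08570164918914147} 0.0187
```

View pics/scene0.png

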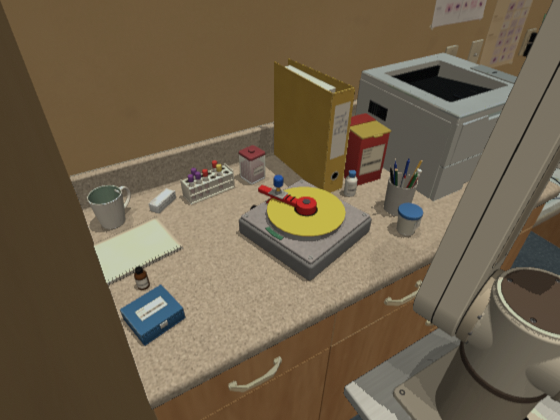

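View pics/top0.png

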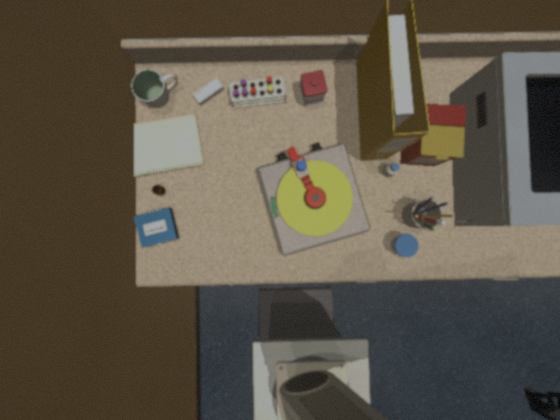

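The top view shows the dial centre near (315,198), the lever pointing up and left to about (294,155), the blue knob near (302,167) and the green off arc at about (274,206). The cup, saline and binder are on the right. Next I measure these points.

```bash
python3 - <<'E'
from h import *
t=viewer.get_calibration('top');s=viewer.get_calibration('scene')
for n,c in(('top',t),('scene',s)):
    im=np.load(n+'i.npy');hsv=cv2.cvtColor(im,cv2.COLOR_RGB2HSV)
    def mask(lo,hi,box):
        m=cv2.inRange(hsv,lo,hi);k=np.zeros_like(m);x0,y0,x1,y1=box;k[y0:y1,x0:x1]=m[y0:y1,x0:x1];return k
    box=(265,145,375,255) if n=='top' else (235,172,372,270)
    y=mask((22,150,80),(35,255,255),box);r=mask((0,150,60),(8,255,255),box)|mask((174,150,60),(180,255,255),box);b=mask((100,120,50),(125,255,255),box);g=mask((45,60,30),(90,255,255),box)
    d=(np.load(n+'0.npy'))
    # dial: boundary points of hull
    for nm,m,z in(('y',y,.08),('r',r,.096),('b',b,.146),('g',g,.06)):
        v,u=np.nonzero(m)
        if len(u)<3: print(n,nm,'none');continue
        P=np.array([onz(c,a,e,z) for a,e in zip(u,v)])
        print(n,nm,len(u),'px',u.mean(),v.mean(),'xy',P[:,:2].mean(0).round(4),P[:,:2].min(0).round(4),P[:,:2].max(0).round(4))
        if nm in'yb' :
            h=cv2.convexHull(np.argwhere(m)[:,::-1].astype(np.int32))[:,0]
            Q=np.array([onz(c,a,e,z) for a,e in h])[:,:2].astype(np.float32)
            print('  circ',cv2.minEnclosingCircle(Q))
        if nm=='r':
            big=cv2.connectedComponentsWithStats(m);print('  ',big[2][1:],big[3][1:])
            print('  rect',cv2.minAreaRect(P[:,:2].astype(np.float32)))
    x0,y0,x1,y1=box
    cv2.imwrite(f'pics/{n}_z.png',cv2.resize(im[y0-10:y1+10,x0-10:x1+10,::-1],None,fx=4,fy=4,interpolation=cv2.INTER_CUBIC))
E
```

```text
top y none
top r 380 px 308.2657894736842 184.86315789473684 xy [0.57   0.0019] [ 0.5124 -0.0379] [0.6668 0.052 ]
   [[288 148  11  13  85]
 [303 176  22  32 295]] [[292.63529412 153.98823529]
 [312.76949153 193.75932203]]
  rect ((0.5912866592407227, 0.011445224285125732), (0.1643434315919876, 0.04849115386605263), 25.01685905456543)
top b 48 px 300.9791666666667 165.375 xy [0.6131 0.0228] [0.604  0.0152] [0.6215 0.0303]
  circ ((0.6133768558502197, 0.023198308423161507), 0.009809535928070545)
top g 39 px 273.53846153846155 206.43589743589743 xy [0.5183 0.0927] [0.4953 0.0866] [0.5408 0.0967]
scene y 2385 px 307.5157232704403 213.32327044025158 xy [ 0.5223 -0.0109] [ 0.4367 -0.2016] [0.6332 0.0843]
  circ ((0.5567956566810608, -0.06366126239299774), 0.1521073579788208)
scene r 648 px 309.304012345679 196.0756172839506 xy [ 0.5618 -0.0448] [ 0.4984 -0.2522] [0.668  0.0648]
   [[344 172   5   6  17]
 [356 172  16  13 132]
 [258 185  58  30 496]
 [267 200   2   3   3]] [[345.58823529 173.88235294]
 [363.68181818 177.86363636]
 [293.84274194 201.65322581]
 [267.33333333 201.        ]]
  rect ((0.5554900765419006, -0.08289317786693573), (0.3229939341545105, 0.15185445547103882), 74.74819946289062)
scene b 121 px 295.59504132231405 178.82644628099175 xy [ 0.5842 -0.0136] [ 0.5209 -0.1616] [0.6244 0.0458]
  circ ((0.5626366138458252, -0.057999879121780396), 0.10795486718416214)
scene g 71 px 273.59154929577466 233.08450704225353 xy [0.5196 0.09  ] [0.4934 0.0798] [0.546  0.0985]
```

View pics/top_z.png

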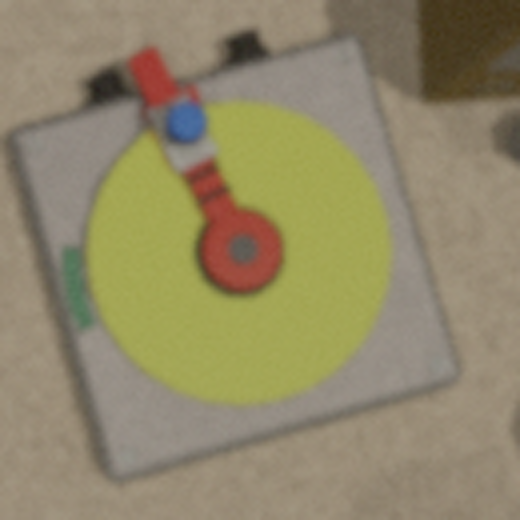

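View pics/scene_z.png

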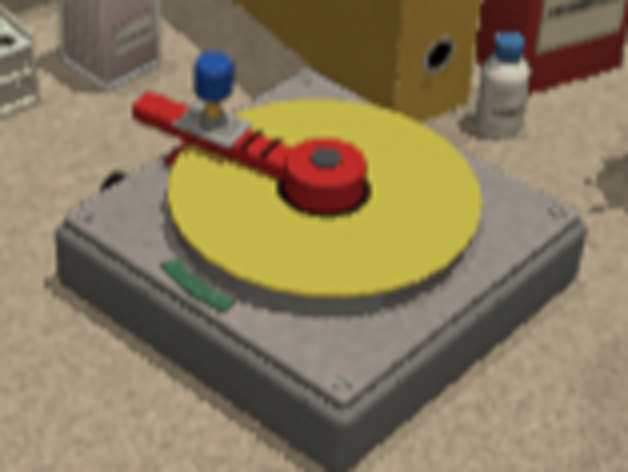

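```bash
python3 - <<'E'
from h import *
t=viewer.get_calibration('top');s=viewer.get_calibration('scene')
im=np.load('topi.npy');hsv=cv2.cvtColor(im,cv2.COLOR_RGB2HSV)
print(hsv[220,320])
h=int(hsv[220,320][0])
m=cv2.inRange(hsv,(h-5,120,60),(h+5,255,255));m[:145]=0;m[255:]=0;m[:,:265]=0;m[:,375:]=0
hu=cv2.convexHull(np.argwhere(m)[:,::-1].astype(np.int32))[:,0]
P=np.array([onz(t,a,e,.08) for a,e in hu])[:,:2].astype(np.float32)
print(cv2.minEnclosingCircle(P),cv2.fitEllipse(P))
C=np.array(cv2.fitEllipse(P)[0])
cor=[onz(t,255+x/4,135+y/4,.06)[:2] for x,y in((12,135),(352,38),(458,380),(120,478))]
print(np.array(cor),np.mean(cor,0))
e=np.array([cor[0]-cor[3],cor[1]-cor[2]]);print('box yaw',np.arctan2(e[:,1],e[:,0]), [np.arctan2(-v[0],v[1]) +0 for v in (cor[0]-cor[1],cor[3]-cor[2])])
# knob by two rays
def tri(a,b):
    o1,d1=ray(t,*a);o2,d2=ray(s,*b)
    A=np.stack([d1,-d2],1);k=np.linalg.lstsq(A,o2-o1,rcond=None)[0]
    p,q=o1+d1*k[0],o2+d2*k[1];return (p+q)/2,np.linalg.norm(p-q)
K,_=tri((255+186/4,135+121/4),(225+214/4,162+62/4));print('knob top',K,_)
tip,_=tri((292.6,154),(225+157/4,162+105/4));print('tip',tip,_)
K2=onz(t,301,165.4,.146)
for p in(K,K2,onz(t,292.6,154,.096)):
    v=p[:2]-C;print(p,np.hypot(*v),np.arctan2(v[1],v[0]))
d=np.load('top0.npy')
for nm,x,y in(('cup',405,245),('sal',393,170),('binder',400,130),('knob',301,166)):
    o,dd=ray(t,x,y);print(nm,o+dd*d[y,x])
E
```

```text
[ 31 124 166]
((0.5391553640365601, -0.013853950425982475), 0.09666632115840912) ((0.538459062576294, -0.013906174339354038), (0.19055524468421936, 0.19249743223190308), 170.4958953857422)
[[ 0.62002533  0.13190832]
 [ 0.6804916  -0.09752412]
 [ 0.44981639 -0.16050582]
 [ 0.39046869  0.06531331]] [ 0.5352005  -0.01520208]
box yaw [0.28235219 0.2665356 ] [np.float64(0.257687730184993), np.float64(0.25699906641233555)]
knob top [0.6131657  0.0208791  0.14491391] 0.0012954681014729684
tip [0.65132028 0.04042249 0.0952415 ] 0.0005704394281807027
[0.6131657  0.0208791  0.14491391] 0.08240811186641325 0.4357714132366578
[0.61300142 0.02273977 0.146     ] 0.08306315417001255 0.4569150332439543
[0.65102815 0.04021697 0.096     ] 0.12490441871785632 0.4481694761170305
cup [ 0.40833643 -0.25084564  0.06751029]
sal [ 0.60691381 -0.22560094  0.0722342 ]
binder [ 0.69488279 -0.22339675  0.14958353]
knob [0.61141576 0.02282442 0.14665194]
```

>>> servo_tool:
  increments:
    - [0,[15,-13,0],0]
    - [0,[31,-27,0],0]
    - [0,[31,-27,0],0]
    - [0,[31,-27,0],0]
    - [0,[31,-27,0],0]
    - [0,[31,-27,0],0]
    - [0,[31,-27,0],0]
    - [0,[31,-27,0],0]
    - [0,[31,-27,0],0]
    - [0,[31,-27,0],0]

```text
clock: 1.1
eef_pos: [0.3421, -0.1694, 0.2312]
tool_rot: [0.993, 0.114, -0.0, -0.0]
ft_force: [0.8, -0.8, -0.2]
grip_width: 0.0854
```

>>> servo_tool:
  increments:
    - [0,[31,-27,0],0]
    - [0,[31,-27,0],0]
    - [0,[31,-27,0],0]
    - [0,[31,-27,0],0]
    - [0,[31,-27,0],0]
    - [0,[15,-13,0],0]
    - [0,[0,0,0],-4]
    - [0,[0,0,0],-4]
    - [0,[0,0,0],-4.6]
    - [0,[0,0,0],0]

```text
clock: 2.1
eef_pos: [0.4733, 0.0119, 0.2308]
tool_rot: [0.975, 0.223, -0.001, -0.0]
ft_force: [0.7, -0.1, 0.0]
grip_width: 0.0854
```

```bash
cat >> h.py <<'E'
C=np.array([0.537,-0.0145])
def st(target=None):
    o=status.get_obs();m=R.from_quat(o['tool_rot']).as_matrix();p=o['eef_pos'];v=p[:2]-C
    print('t',o['clock'],'p',p.round(4),'a',np.arctan2(m[1,0],m[0,0]).round(4),'z',m[:,2].round(3),'r',np.hypot(*v).round(4),'ang',np.arctan2(v[1],v[0]).round(4),'F',o['ft_force'].round(1),'w',o['grip_width'].round(4),'j6',o['joint_pos'][5].round(2))
    if target is not None: print('tool mm',(m.T@(np.array(target)-p)*1000).round(1))
E
python3 -c "
from h import *
st([0.613,0.0222,0.1175])"
```

```text
Traceback (most recent call last):
  File "h.py", line 15, in st
    print('t',o['clock'],'p',p.round(4),'a',np.arctan2(m[1,0],m[0,0]).round(4),'z',m[:,2].round(3),'r',np.hypot(*v).round(4),'ang',np.arctan2(v[1],v[0]).round(4),'F',o['ft_force'].round(1),'w',o['grip_width'].round(4),'j6',o['joint_pos'][5].round(2))
                                                                                                                                                                                                 ^^^^^^^^^^^^^^^^^^^^^
AttributeError: 'float' object has no attribute 'round'
```

```bash
sed -i "s/o\['grip_width'\].round(4)/round(o['grip_width'],4)/" h.py
python3 -c "
from h import *
st([0.613,0.0222,0.1175])"
```

```text
t 2.1 p [0.4733 0.0119 0.2308] a 0.4489 z [-0.001 -0.    -1.   ] r 0.0689 ang 2.7487 F [ 0.7 -0.1  0. ] w 0.0854 j6 2.72
tool mm [130.4  51.4 113.1]
```

>>> servo_tool:
  increments:
    - [0,[20,8,0],0]
    - [0,[28,11,0],0]
    - [0,[28,11,0],0]
    - [0,[28,11,0],0]
    - [0,[26,10,0],0]
    - [0,[0,0,10],0]
    - [0,[0,0,20],0]
    - [0,[0,0,20],0]
    - [0,[0,0,15],0]
    - [0,[0,0,0],0]

```text
clock: 3.1
eef_pos: [0.61, 0.022, 0.163]
tool_rot: [0.975, 0.222, -0.003, -0.001]
ft_force: [-1.0, -0.9, 0.5]
grip_width: 0.0853
```

```bash
python3 -c "
from h import *
st([0.613,0.0222,0.1175])
for n in('top','scene'):
    im,_=viewer.camera(n);cv2.imwrite('pics/a_%s.png'%n,cv2.resize(im[130:280,220:420,::-1],None,fx=3.5,fy=3.5,interpolation=cv2.INTER_CUBIC))
"
```

```text
t 3.1 p [0.61  0.022 0.163] a 0.4473 z [-0.007 -0.    -1.   ] r 0.0816 ang 0.4631 F [-1.  -0.9  0.5] w 0.0853 j6 2.73
tool mm [ 3.1  1.2 45.5]
```

View pics/a_scene.png

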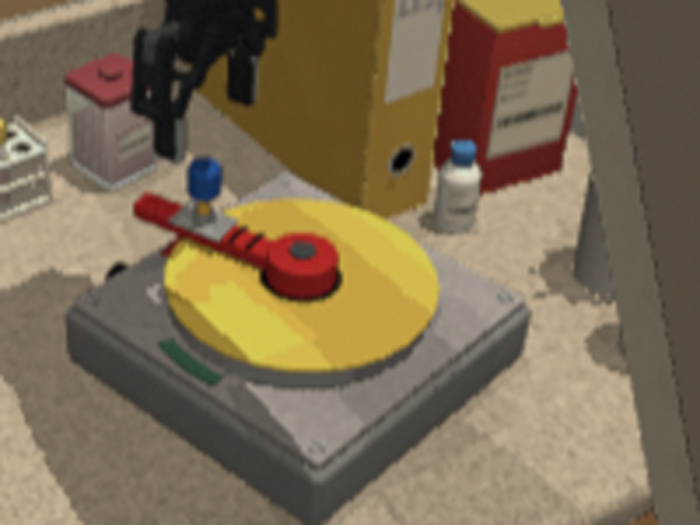

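The open fingers straddle the knob, which is at (205,180) in the crop. I'll descend and close on it.

>>> servo_tool:
  increments:
    - [0,[1,1,10],0]
    - [0,[1,0,15],0]
    - [0,[0,0,12],0]
    - [0,[0,0,8],0]
    - [0,[0,0,0],0]
    - [130,[0,0,0],0]
    - [255,[0,0,0],0]
    - [255,[0,0,0],0]
    - [255,[0,0,0],0]
    - [255,[0,0,0],0]

```text
clock: 4.2
eef_pos: [0.6156, 0.0221, 0.1219]
tool_rot: [0.975, 0.223, 0.001, 0.0]
ft_force: [1.3, -0.8, 1.0]
grip_width: 0.0244
```

```bash
python3 -c "
from h import *
st([0.613,0.0222,0.1175])
for n in('top','scene'):
    im,_=viewer.camera(n);cv2.imwrite('pics/b_%s.png'%n,cv2.resize(im[130:280,220:420,::-1],None,fx=3.5,fy=3.5,interpolation=cv2.INTER_CUBIC))
"
```

```text
t 4.2 p [0.6156 0.0221 0.1219] a 0.4488 z [ 0.001 -0.    -1.   ] r 0.0867 ang 0.4352 F [ 1.3 -0.8  1. ] w 0.0244 j6 2.73
tool mm [-2.3 -1.3  4.4]
```

View pics/b_scene.png

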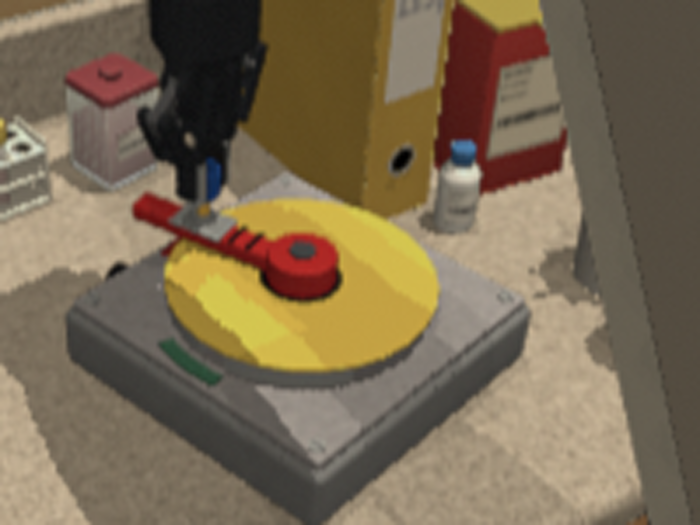

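The knob is gripped (opening 24.4 mm). Now I swing counterclockwise, 5° per row.

>>> servo_tool:
  increments:
    - [255,[-0.2,-3.7,0],-2.5]
    - [255,[-0.3,-7.4,0],-5]
    - [255,[-0.3,-7.4,0],-5]
    - [255,[-0.3,-7.4,0],-5]
    - [255,[-0.3,-7.4,0],-5]
    - [255,[-0.3,-7.4,0],-5]
    - [255,[-0.3,-7.4,0],-5]
    - [255,[-0.3,-7.4,0],-5]
    - [255,[-0.3,-7.4,0],-5]
    - [255,[-0.1,-3.7,0],-2.5]

```text
clock: 5.3
eef_pos: [0.5673, 0.0654, 0.1218]
tool_rot: [0.815, 0.58, 0.001, 0.001]
ft_force: [1.7, -0.4, 0.4]
grip_width: 0.0236
```

```bash
python3 -c "
from h import *
st()
for n in('top',):
    im,_=viewer.camera(n);cv2.imwrite('pics/c_%s.png'%n,cv2.resize(im[130:280,220:420,::-1],None,fx=3.5,fy=3.5,interpolation=cv2.INTER_CUBIC))
"
```

```text
t 5.3 p [0.5673 0.0654 0.1218] a 1.2363 z [ 0.002 -0.    -1.   ] r 0.0855 ang 1.2088 F [ 1.7 -0.4  0.4] w 0.0236 j6 2.02
```

View pics/c_top.png

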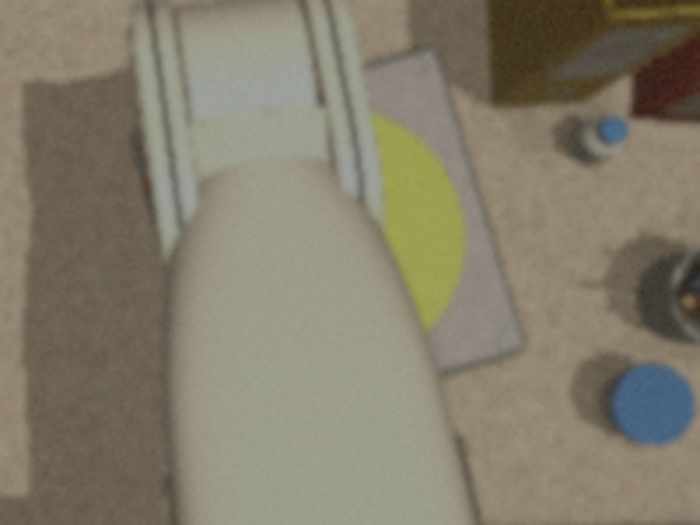

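>>> servo_tool:
  increments:
    - [255,[-0.1,-3,0],-2]
    - [255,[-0.2,-5.9,0],-4]
    - [255,[-0.2,-5.9,0],-4]
    - [255,[-0.2,-5.9,0],-4]
    - [255,[-0.1,-3,0],-2]
    - [255,[0,0,0],0]
    - [255,[0,0,0],0]
    - [255,[0,0,0],0]
    - [255,[0,0,0],0]
    - [255,[0,0,0],0]

```text
clock: 6.35
eef_pos: [0.5438, 0.0702, 0.1214]
tool_rot: [0.727, 0.686, 0.0, 0.0]
ft_force: [0.4, 0.3, 0.3]
grip_width: 0.0237
```

```bash
python3 -c "
from h import *
st()
for n in('scene',):
    im,_=viewer.camera(n);cv2.imwrite('pics/d_%s.png'%n,cv2.resize(im[130:280,220:420,::-1],None,fx=3.5,fy=3.5,interpolation=cv2.INTER_CUBIC))
"
```

```text
t 6.35 p [0.5438 0.0702 0.1214] a 1.5131 z [ 0.  0. -1.] r 0.0849 ang 1.4906 F [0.4 0.3 0.3] w 0.0237 j6 1.76
```

View pics/d_scene.png

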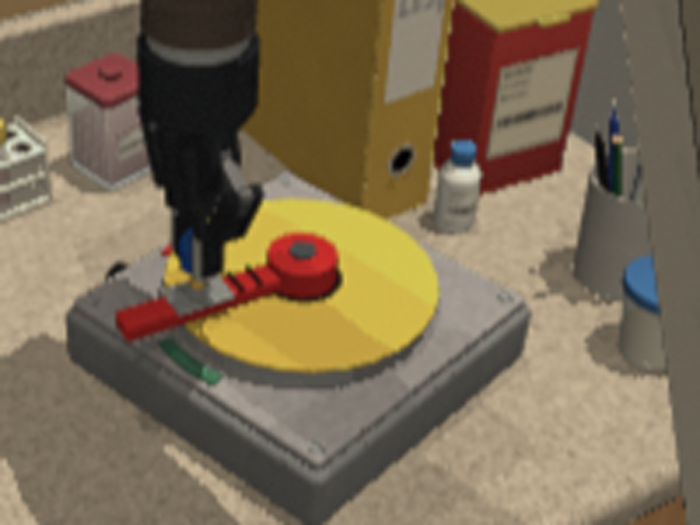

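The lever end is at the start of the green arc, at (165,340), and the handle is about 1.23 rad. I'll press down lightly and read the force.

>>> servo_tool:
  increments:
    - [255,[0,0,1],0]
    - [255,[0,0,1],0]
    - [255,[0,0,1],0]
    - [255,[0,0,1],0]
    - [255,[0,0,0],0]
    - [255,[0,0,0],0]
    - [255,[0,0,0],0]
    - [255,[0,0,0],0]
    - [255,[0,0,0],0]
    - [255,[0,0,0],0]

```text
clock: 7.4
eef_pos: [0.5439, 0.0702, 0.1194]
tool_rot: [0.727, 0.686, 0.001, 0.001]
ft_force: [-2.9, 0.9, 12.4]
grip_width: 0.0233
```

```bash
python3 -c "
from h import *
st()"
```

```text
t 7.4 p [0.5439 0.0702 0.1194] a 1.5133 z [ 0.002  0.    -1.   ] r 0.085 ang 1.4892 F [-2.9  0.9 12.4] w 0.0233 j6 1.76
```

>>> servo_tool:
  increments:
    - [255,[0,0,1],0]
    - [255,[0,0,1],0]
    - [255,[0,-0.7,0],-0.5]
    - [255,[0,-0.7,0],-0.5]
    - [255,[0,-0.7,0],-0.5]
    - [255,[0,-0.7,0],-0.5]
    - [255,[0,-0.7,0],-0.5]
    - [255,[0,-0.7,0],-0.5]
    - [255,[0,-0.7,0],-0.5]
    - [255,[0,-0.7,0],-0.5]

```text
clock: 8.4
eef_pos: [0.5398, 0.0704, 0.1192]
tool_rot: [0.703, 0.711, 0.002, 0.002]
ft_force: [-1.7, -0.1, 18.7]
grip_width: 0.0238
```

```bash
python3 -c "
from h import *
st()"
```

```text
t 8.4 p [0.5398 0.0704 0.1192] a 1.5819 z [ 0.006  0.001 -1.   ] r 0.0849 ang 1.5373 F [-1.7 -0.1 18.7] w 0.0238 j6 1.69
```

>>> servo_tool:
  increments:
    - [255,[0,-0.8,0],-0.5]
    - [255,[0,-0.8,0],-0.5]
    - [255,[0,-0.8,0],-0.5]
    - [255,[0,-0.8,0],-0.5]
    - [255,[0,-0.8,0],-0.5]
    - [255,[0,-0.8,0],-0.5]
    - [255,[0,-0.8,0],-0.5]
    - [255,[0,-0.8,0],-0.5]
    - [255,[0,-0.8,0],-0.5]
    - [255,[0,-0.8,0],-0.5]

```text
clock: 9.4
eef_pos: [0.5324, 0.0701, 0.1192]
tool_rot: [0.671, 0.741, 0.003, 0.002]
ft_force: [-1.0, -0.4, 17.9]
grip_width: 0.0237
```

```bash
python3 -c "
from h import *
st()"
```

```text
t 9.4 p [0.5324 0.0701 0.1192] a 1.6692 z [ 0.007  0.001 -1.   ] r 0.0847 ang 1.6252 F [-1.  -0.4 17.9] w 0.0237 j6 1.6
```

>>> servo_tool:
  increments:
    - [255,[0,-0.8,0],-0.5]
    - [255,[0,-0.8,0],-0.5]
    - [255,[0,-0.8,0],-0.5]
    - [255,[0,-0.8,0],-0.5]
    - [255,[0,-0.8,0],-0.5]
    - [255,[0,-0.8,0],-0.5]
    - [255,[0,-0.8,0],-0.5]
    - [255,[0,-0.8,0],-0.5]
    - [255,[0,-0.8,0],-0.5]
    - [255,[0,-0.8,0],-0.5]

```text
clock: 10.4
eef_pos: [0.5245, 0.0691, 0.1191]
tool_rot: [0.638, 0.77, 0.003, 0.002]
ft_force: [-2.2, -0.3, 16.5]
grip_width: 0.0237
```

```bash
python3 -c "
from h import *
st()"
```

```text
t 10.4 p [0.5245 0.0691 0.1191] a 1.7568 z [ 0.007  0.001 -1.   ] r 0.0845 ang 1.7197 F [-2.2 -0.3 16.5] w 0.0237 j6 1.52
```

>>> servo_tool:
  increments:
    - [255,[0,-0.8,0],-0.5]
    - [255,[0,-0.8,0],-0.5]
    - [255,[0,-0.8,0],-0.5]
    - [255,[0,-0.8,0],-0.5]
    - [255,[0,-0.8,0],-0.5]
    - [255,[0,-0.8,0],-0.5]
    - [255,[0,-0.8,0],-0.5]
    - [255,[0,-0.8,0],-0.5]
    - [255,[0,-0.8,0],-0.5]
    - [255,[0,-0.8,0],-0.5]

```text
clock: 11.4
eef_pos: [0.5153, 0.0671, 0.1154]
tool_rot: [0.603, 0.797, 0.001, 0.001]
ft_force: [6.9, 1.8, 0.0]
grip_width: 0.0236
```

```bash
python3 -c "
from h import *
st()"
```

```text
t 11.4 p [0.5153 0.0671 0.1154] a 1.8459 z [ 0.002  0.    -1.   ] r 0.0844 ang 1.831 F [6.9 1.8 0. ] w 0.0236 j6 1.43
```

The bolt dropped 4 mm and the vertical force fell to zero, so it has found the hole. Next I push it home.

>>> servo_tool:
  increments:
    - [255,[0,0.4,1],0]
    - [255,[0,0.4,1],0]
    - [255,[0,0,1],0]
    - [255,[0,0,1],0]
    - [255,[0,0,1],0]
    - [255,[0,0,1],0]
    - [255,[0,0,1],0]
    - [255,[0,0,1],0]
    - [255,[0,0,1],0]
    - [255,[0,0,0],0]

```text
clock: 12.4
eef_pos: [0.5156, 0.0672, 0.1081]
tool_rot: [0.604, 0.797, 0.001, 0.001]
ft_force: [2.0, 0.4, 13.2]
grip_width: 0.0236
```

```bash
python3 -c "
from h import *
st()"
```

```text
t 12.4 p [0.5156 0.0672 0.1081] a 1.8449 z [ 0.002  0.    -1.   ] r 0.0845 ang 1.8273 F [ 2.   0.4 13.2] w 0.0236 j6 1.43
```

>>> servo_tool:
  increments:
    - [255,[0,0,1],0]
    - [255,[0,0,1],0]
    - [255,[0,0,1],0]
    - [255,[0,0,0],0]
    - [255,[0,0,0],0]
    - [255,[0,0,0],0]
    - [255,[0,0,-1.5],0]
    - [255,[0,0,-1.5],0]
    - [255,[0,0,-1],0]
    - [255,[0,0,0],0]

```text
clock: 13.4
eef_pos: [0.5156, 0.0672, 0.1081]
tool_rot: [0.604, 0.797, 0.001, 0.001]
ft_force: [4.5, 1.2, 8.7]
grip_width: 0.0237
```

```bash
python3 -c "
from h import *
st()
im,_=viewer.camera('scene');cv2.imwrite('pics/e_scene.png',cv2.resize(im[130:280,220:420,::-1],None,fx=3.5,fy=3.5,interpolation=cv2.INTER_CUBIC))"
```

```text
t 13.4 p [0.5156 0.0672 0.1081] a 1.8448 z [ 0.002  0.    -1.   ] r 0.0844 ang 1.8274 F [4.5 1.2 8.7] w 0.0237 j6 1.43
```

View pics/e_scene.png

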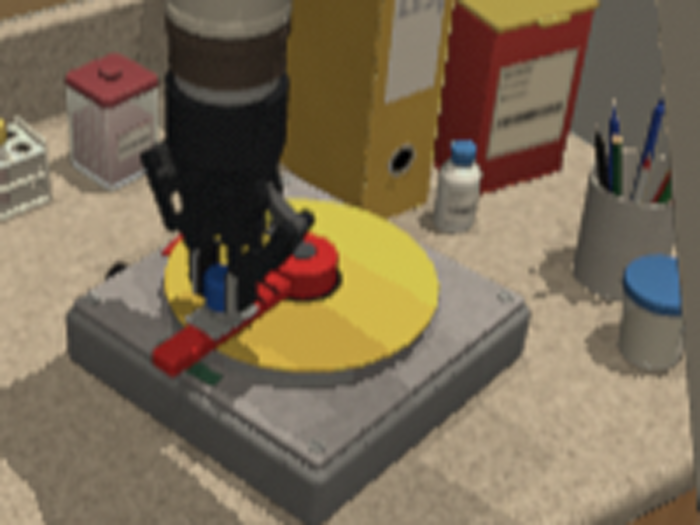

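The neck no longer shows, so the bolt has bottomed and the lever sits over the green arc. I'll release and lift off.

>>> servo_tool:
  increments:
    - [0,[0,0,0],0]
    - [0,[0,0,0],0]
    - [0,[0,0,0],0]
    - [0,[0,0,0],0]
    - [0,[0,0,0],0]
    - [0,[0,0,-5],0]
    - [0,[0,0,-15],0]
    - [0,[0,0,-30],0]
    - [0,[0,0,-30],0]
    - [0,[0,0,-20],0]

```text
clock: 14.45
eef_pos: [0.5157, 0.0672, 0.2099]
tool_rot: [0.604, 0.797, 0.001, 0.001]
ft_force: [-0.4, 0.5, 0.2]
grip_width: 0.0853
```

>>> servo_tool:
  increments:
    - [0,[0,20,-10],0]
    - [0,[0,35,0],0]
    - [0,[0,35,0],0]
    - [0,[0,35,0],0]
    - [0,[0,20,0],0]
    - [0,[0,0,0],0]
    - [0,[0,0,0],0]
    - [0,[0,0,0],0]
    - [0,[0,0,0],0]
    - [0,[0,0,0],0]

```text
clock: 15.45
eef_pos: [0.654, 0.1061, 0.2181]
tool_rot: [0.604, 0.797, 0.0, 0.0]
ft_force: [-0.6, 0.4, -0.5]
grip_width: 0.0854
```

```bash
python3 -c "
from h import *
st()
for n in('top','scene'):
    im,_=viewer.camera(n);cv2.imwrite('pics/f_%s.png'%n,cv2.resize(im[130:280,220:420,::-1],None,fx=3.5,fy=3.5,interpolation=cv2.INTER_CUBIC))"
```

```text
t 15.45 p [0.654  0.1061 0.2181] a 1.8447 z [ 0.001  0.    -1.   ] r 0.1681 ang 0.8005 F [-0.6  0.4 -0.5] w 0.0854 j6 1.46
```

View pics/f_scene.png

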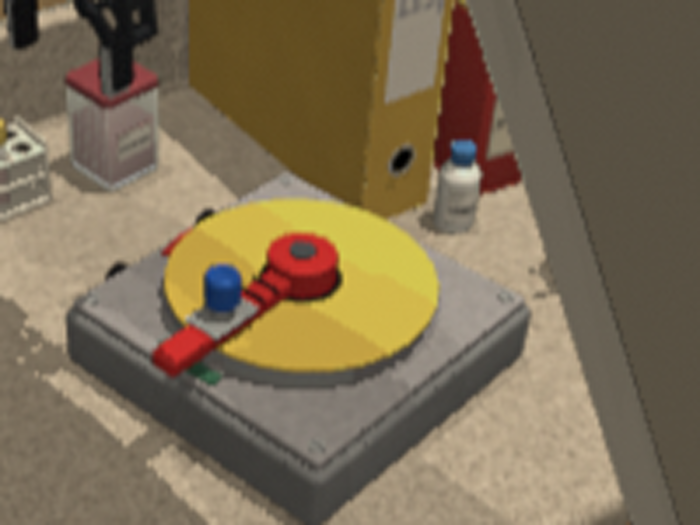

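View pics/f_top.png

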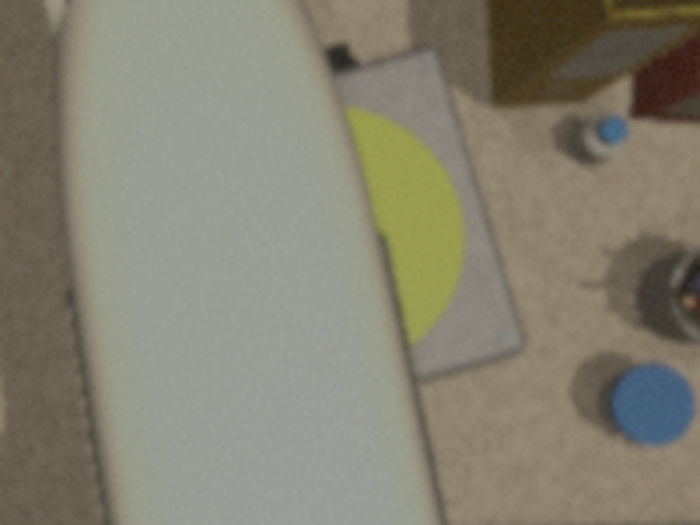

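The knob, at (222,288) in the crop, sits right on the collar with no neck showing. As a last check I compare its height with the camera calibration.

```bash
python3 -c "
from h import *
s=viewer.get_calibration('scene')
print('seen knob top centre', 220+222/3.5,130+274/3.5)
for z in(.146,.138,.132): print(z,proj(s,[0.5155,0.0677,z]))
print(order.job_done())"
```

```text
seen knob top centre 283.42857142857144 208.28571428571428
0.146 (np.float64(282.78217573312105), np.float64(203.1527174735749))
0.138 (np.float64(282.7293987177837), np.float64(205.87367376337588))
0.132 (np.float64(282.6901930139834), np.float64(207.89495150463338))
the job is handed in; nothing more can be done
None
```

The handle is in the off zone and locked, with the bolt pushed down through the hasp hole. I handed the job in at about 15.5 s; no verdict is reported.

**What I did:** I gripped the blue knob from above and swung the handle from about 0.18 rad (on) to about 1.23 rad with the bolt still up. I then pressed the bolt lightly on the plate (12–19 N) and slid it along. It dropped into the hole at a handle angle of about 1.56 rad. I pushed it down until it stopped, opened the gripper and moved it clear.

**Last checks:**
- **Bolt depth:** The tool travelled about 13.3 mm down before a firm stop. After release, the knob top appeared at image row 208.3; fully home predicts 207.9 and up predicts 203.2. No neck shows below the knob.
- **Handle:** The lever sits over the green arc.
- **Robot clear:** The gripper is open and clear of the box, with the force on the tool near zero.
- **Bystanders:** The saline and cup look unmoved in the top view. I did not look again at the slide box and the oil bottle, but the arm never went near them.

The 0.7 mm shortfall from 14 mm is within measuring error. No check failed or disagreed, but the top camera could not see the handle at the end because the arm blocked it.

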